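# Gauge two bushings and sort them

## Task

Sort the two brass bushings by the gauge pin. Guide the one whose bore fits over the pin down it in the gripper, without dropping it, until it sits flat on the base, and leave it there; stand the one whose bore is too small for the pin upright in the red reject tray.

Things in the scene. Friction and masses are not known exactly. Their poses are not given: they have to be found in the camera images.
- bushing_wide: brass bushing (plain open tube) standing upright, 52 mm outside diameter, 45 mm tall, with the large bore of 40 mm (6 mm wall): it fits over the pin. About 0.3 kg. Origin on its axis at its underside, z along the axis (up). Outside and colour are the same as those of the other bushing; only the bore differs. The two may stand in either place. Grip it across the outside.
- bushing_narrow: brass bushing standing upright, 52 mm outside diameter, 45 mm tall, with the small bore of 20 mm (thick 16 mm wall): too small for the pin. About 0.45 kg. Origin on its axis at its underside, z along the axis (up).
- gauge: fixed gauge: a dark steel round base 90 mm in diameter and 12 mm thick with an upright bright steel pin in its middle. The pin is 26 mm in diameter for its lower 30 mm, then tapers to a nose 10 mm in diameter; it rises 58 mm above the base (70 mm above the bench). Origin on the pin's axis at the underside of the base, on the bench; z up along the pin.
- reject_tray: fixed open red tray, 140 x 140 mm outside, 22 mm high, walls and floor about 4 mm thick. Origin at the centre of its underside on the bench; x and y along its sides.
Not all that is in view belongs to the job. What is shaped like the bushing_narrow but green is not meant.

How it is judged:
By the outcome, as a careful person would: the job done as asked, in the order asked, and still so for the second after the job is handed in, with the robot touching nothing.
It also fails if it takes over 64 s, if anything falls off the work surface, if the arm or the gripper's body presses on something with over 40 N, if the wrist force passes 120 N, or if a joint passes its speed limit or range.

## Robot

A 7-joint arm with a two-finger parallel gripper is mounted at the origin on a cart in front of the work surface, level with it; the furniture and walls round the work are solid. World frame = base frame: x ahead of the robot, y to its left, z up, the work surface at z = 0. Lengths are in m, angles in rad, forces in N, time in s.
With the tool pointing down it reaches from about 0.35 to 0.9 m from the base axis. Payload 19.9 kg.
Tool frame: the origin (TCP) lies midway between the tips of the shut fingers; the grasp point (between the pads) lies 19 mm behind it; z points along the fingers, y is the line along which they close (so a half turn about z gives the same grasp; the last joint's range is limited). The gripper opens to 94 mm and grips with 3 to 60 N. Pads are 16 mm wide; open, the fingers measure 119 mm over their backs; the gripper's body (75 mm by 177 mm) begins 78 mm behind the grasp point.
Start: joints at [-1.331, 0.417, -0.01, 1.614, 0.005, 1.111, -0.053], TCP at [0.174, 0.6, 0.205] pointing down, gripper open.
Joint ranges: [-2.81, 2.81], [-0.39, 2.02], [-1.27, 1.25], [0.06, 2.57], [-1.19, 4.33], [0.19, 2], [-2.82, 2.82]. Speed limits (rad/s): [1.89, 1.89, 2.39, 2.39, 3.01, 3.01, 3.01].

## Interface

Orientations are given as a unit quaternion [x, y, z, w].
In Python, from plant import r gives the robot as it stands. The module is installed in compiled form; this text tells all that it offers.
- The arm moves only by the tool step_arm, never from a script. Its argument "deltas" is a list that holds one entry, the list of rows, each a list of 5 numbers: the finger opening in mm, from 0 to 94, then the shift along the tool's x, y, z in mm, then the turn about the tool's z in degrees. In form: [[[grip, tx, ty, tz, yaw], ...]]. A call has 1 to 12 rows; each row shifts and turns the commanded pose from where the row before left it, along the tool's axes as they then stand; what a row does not reach is not made up. A row lasts 1/12 s, in which the tool goes at most 41.7 mm and 7.16 degrees, less where a joint would pass 70% of its speed; a pose out of reach is approached as far as the arm can. A call is refused whole if a number of a shift passes 41.7 or a number of a turn 7.16, either way. A call with a gripper value outside its range is refused whole. The fingers move at their own pace and stop on an object; the grip force is fixed at half the most. Time passes only in rows, so rows that do not move let the fingers close. It gives the time, the measured TCP pose, the force, the opening and the grip force at its end, in the units of the state.
- r.get_state(): the state, without advancing time (a new reading comes with each control period).
- r.grab_frame(name): name is "scene" or "top"; returns a dict with "color" (420x560x3 uint8, red, green, blue), "camera_matrix" (3x3 intrinsics, pixels), "dist" ([k1, k2, p1, p2, k3] as OpenCV has them; the pictures are not rectified), "R" (3x3) and "t" (3): a world point X has camera coordinates R X + t. Camera axes: x right, y down, z forward; pixel columns grow to the right and rows downward; lengths in m; the calibration is good to about 2 mm. A picture is of the moment at which its call begins. There is no depth.
- r.finish_job(): hands the job in; it is judged then, once.
The state is a dict: "t": time; "q": joint angles; "qvel": joint speeds; "joint_efforts": joint torques, N m; "tool_pos": TCP position; "ee_rot": TCP orientation; "force": force on the tool from outside, world axes, zero at the start; "ft_torque": the same for the moment, N m; "opening": opening from 0.0 (shut) to 1.0 (fully open); "finger_force": force on a finger pad.
Only numpy, scipy, OpenCV 4.12 (cv2) and the standard library are available. Lean on these libraries where they do the work, as an engineer would, in place of code of your own. Each camera call takes 0.05 s, during which the arm holds its last target. There are 200 camera calls.

## Working session

There is one attempt and no reset: what is moved stays moved. The work goes in short steps, Python scripts to look and compute and a tool call to move; the robot and the scene stay as the last step left them, time stands still between calls to the robot, and variables do not carry over. Pictures are saved under pics/ and viewed, at most 10 in all, crops included, and the job is handed in when it is done.

Besides the shell and the picture viewer there is one more tool, called after "Emit:" by a JSON object that holds its "fn" and its "kwargs". step_arm: Moves the arm, as the interface text tells. Its arguments: {"type":"object","properties":{"deltas":{"type":"array","items":{"type":"array","items":{"type":"array","items":{"type":"number"}}}}},"required":["deltas"]}

```bash
mkdir -p pics; python3 - <<'E'
from plant import r
import cv2,numpy as np
s=r.get_state();print(s)
for n in("scene","top"):
    f=r.grab_frame(n);cv2.imwrite(f"pics/{n}0.png",f["color"][...,::-1]);print(n,f["camera_matrix"],f["dist"],f["R"],f["t"],-f["R"].T@f["t"])
E
```

```text
{'t': 0.0, 'q': array([-1.33048143,  0.41796641, -0.01030223,  1.61418624,  0.00471915,
        1.11070822, -0.05302808]), 'qvel': array([ 0.00066448, -0.00065794,  0.00013378,  0.00088722,  0.00031463,
       -0.00049287,  0.00048131]), 'joint_efforts': array([-1.02539838e-03, -8.51241946e+01,  6.38361834e-01, -4.26017368e+01,
       -4.87950537e-02,  1.84054649e-02,  9.10448625e-05]), 'tool_pos': array([0.17372298, 0.59996627, 0.20482496]), 'ee_rot': array([ 1.40447532e-01,  9.90087927e-01, -6.21625126e-04, -3.26051585e-05]), 'force': array([-0.50835007,  0.27224026,  0.39417385]), 'ft_torque': array([ 0.03353244, -0.03266559, -0.04784578]), 'finger_force': 0.0, 'opening': 0.9987178612309859}
scene [[446.77392116   0.         275.77113322]
 [  0.         446.77392116 208.66274449]
 [  0.           0.           1.        ]] [-0.1491742  0.         0.         0.         0.       ] [[ 0.81711867 -0.57621087 -0.017266  ]
 [-0.34575883 -0.46591136 -0.81447986]
 [ 0.46126772  0.67149657 -0.57993486]] [-0.38134899  0.19236794  0.78864547] [ 0.01434359 -0.65968375  0.60745845]
top [[483.08419714   0.         284.35037385]
 [  0.         483.08419714 214.69113784]
 [  0.           0.           1.        ]] [-0.14132592  0.          0.          0.          0.        ] [[-0.01969761 -0.99932641 -0.03096337]
 [-0.99170147  0.02346381 -0.12640274]
 [ 0.12704411  0.02821659 -0.99149565]] [0.03482837 0.48350555 1.08508621] [ 0.34232539 -0.0071574   1.13805309]
```

View pics/scene0.png

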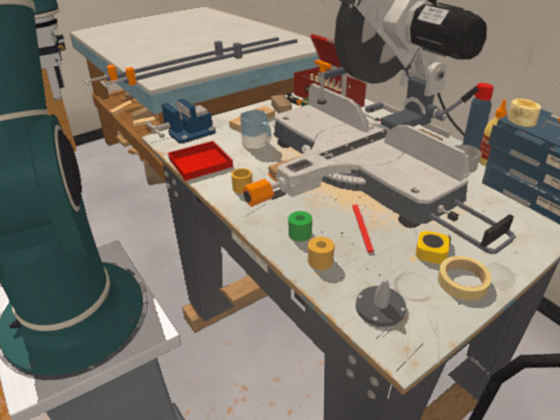

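View pics/top0.png

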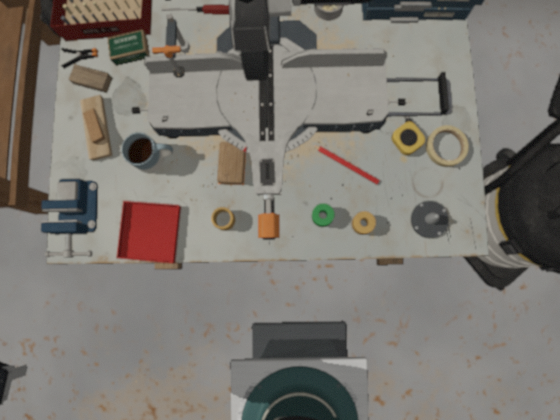

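The scene view shows the saw in the middle, its orange handle at (258,190), and the green decoy at (300,225). The top view shows the wide bushing (thin wall) at (223,218) and the narrow one (thick wall) at (364,223). The gauge is at (431,219), the red tray at (150,232) and the orange saw handle at (268,225).

```bash
cat >h.py <<'E'
import cv2,numpy as np
from plant import r
def ray(f,uv,z):
    p=cv2.undistortPoints(np.array([[uv]],float),f["camera_matrix"],np.array(f["dist"]))[0,0]
    d=f["R"].T@np.r_[p,1];c=-f["R"].T@f["t"];return c+d*(z-c[2])/d[2]
def proj(f,X): return cv2.projectPoints(np.array(X,float).reshape(-1,3),cv2.Rodrigues(f["R"])[0],f["t"],f["camera_matrix"],np.array(f["dist"]))[0][:,0]
def blobs(f,lo,hi,box,amin=60):
    hsv=cv2.cvtColor(f["color"],cv2.COLOR_RGB2HSV);m=cv2.inRange(hsv,lo,hi)
    k=np.zeros_like(m);x0,y0,x1,y1=box;k[y0:y1,x0:x1]=255
    cs,_=cv2.findContours(m&k,cv2.RETR_EXTERNAL,cv2.CHAIN_APPROX_NONE)
    out=[]
    for c in cs:
        c=cv2.convexHull(c);a=cv2.contourArea(c)
        if a>amin: M=cv2.moments(c);out.append((a,(M["m10"]/a,M["m01"]/a),cv2.minAreaRect(c)))
    return out
def tool(d):  # world xy shift (m) -> tool mm
    from scipy.spatial.transform import Rotation as R
    return R.from_quat(r.get_state()["ee_rot"]).inv().apply(d)*1000
E
python3 - <<'E'
from h import *
t=r.grab_frame("top");s=r.grab_frame("scene")
for n,f,lo,hi,box,z in [("wide",t,(12,90,60),(28,255,255),(200,195,247,240),.0225),("nar",t,(12,90,60),(28,255,255),(345,200,390,245),.0225),
 ("tray",t,(0,150,60),(8,255,255),(100,190,190,270),.011),("gauge",t,(0,0,0),(180,255,105),(405,190,462,250),.006),
 ("wideS",s,(12,90,60),(28,255,255),(225,160,254,200),.0225),("narS",s,(12,90,60),(28,255,255),(300,230,340,275),.0225),("trayS",s,(0,150,60),(8,255,255),(150,135,240,185),.011),("gaugeS",s,(0,0,0),(180,255,105),(345,285,412,335),.006)]:
    for a,c,rc in blobs(f,lo,hi,box): print(n,a,np.round(c,1),np.round(rc[1],1),round(rc[2]),ray(f,c,z).round(4))
print(ray(t,(268,225),.05),ray(s,(258,192),.05),ray(t,(268,225),.1),ray(s,(258,192),.1))
b=np.hstack([cv2.resize(t["color"][185:255,a:a+70],(400,400)) for a in(190,400)])
cv2.imwrite("pics/c1.png",b[...,::-1])
E
```

```text
wide 375.0 [222.9 218.4] [21. 22.] 90 [0.4799 0.1686 0.0225]
nar 393.5 [363.5 222.6] [21. 23.] 90 [ 0.4624 -0.1589  0.0225]
tray 3153.0 [148.6 231.8] [56.3 57.2] 6 [0.4531 0.3504 0.011 ]
gauge 1156.0 [430.8 219.4] [38.2 37.7] 55 [ 0.4679 -0.3219  0.006 ]
wideS 539.0 [242.8 182. ] [32.6 20.8] 83 [0.4795 0.1591 0.0225]
narS 748.0 [320.5 252.3] [33. 26.] 90 [ 0.4648 -0.1575  0.0225]
trayS 1543.5 [199.7 160.2] [31.1 58.6] 73 [0.4531 0.3439 0.011 ]
gaugeS 1521.0 [380.5 306.7] [49.6 38.3] 11 [ 0.469  -0.3217  0.006 ]
[0.45905054 0.06136794 0.05      ] [0.46291656 0.06328117 0.05      ] [0.45368659 0.05821895 0.1       ] [ 0.4226828  -0.00156357  0.1       ]
```

View pics/c1.png

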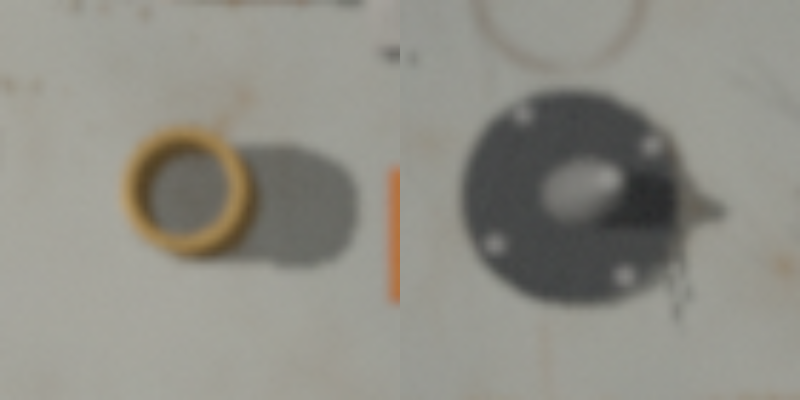

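The crop confirms that the left bushing has the thin wall, so it is bushing_wide. Gauge pin and base are clean. Positions fit the sizes and reach. I will close along world x, which keeps clear of the saw handle.

Emit:
{"fn": "step_arm", "kwargs": {"deltas": [[[80,0,0,0,6.7],[80,0,0,0,6.7],[80,0,0,0,6.7],[80,0,0,0,6.7],[80,0,0,0,6.7],[80,0,0,0,6.7],[80,0,0,0,6.7],[80,0,0,0,6.7],[80,0,0,0,6.7],[80,0,0,0,6.7],[80,0,0,0,6.8],[80,0,0,0,0]]]}}

```text
t: 1.2
tool_pos: [0.1737, 0.6003, 0.2052]
ee_rot: [0.709, 0.705, -0.0, 0.0]
force: [-0.9, -0.2, 0.1]
opening: 0.853
finger_force: 0.0
```

Emit:
{"fn": "step_arm", "kwargs": {"deltas": [[[80,-25,18,0,0],[80,-33,23,0,0],[80,-33,23,0,0],[80,-33,23,0,0],[80,-33,24,0,0],[80,-33,24,0,0],[80,-33,24,0,0],[80,-33,24,0,0],[80,-33,24,0,0],[80,-33,24,0,0],[80,-33,24,0,0],[80,-33,24,0,0]]]}}

```text
t: 2.2
tool_pos: [0.4539, 0.2108, 0.2057]
ee_rot: [0.705, 0.709, 0.0, 0.0]
force: [1.0, 0.9, 0.5]
opening: 0.851
finger_force: 0.0
```

Emit:
{"fn": "step_arm", "kwargs": {"deltas": [[[80,-25,14,0,0],[80,-18,10,0,0],[80,0,0,20,0],[80,0,0,30,0],[80,0,0,30,0],[80,0,0,0,0]]]}}

```text
t: 2.7
tool_pos: [0.4747, 0.1686, 0.1213]
ee_rot: [0.705, 0.709, -0.003, -0.001]
force: [-1.7, -0.1, -1.4]
opening: 0.853
finger_force: 0.0
```

```bash
python3 - <<'E'
from h import *
s=r.get_state();print(s["tool_pos"],s["ee_rot"])
f=r.grab_frame("scene");g=r.grab_frame("top")
a=cv2.resize(f["color"][100:220,180:320],(560,480),interpolation=cv2.INTER_CUBIC)
cv2.imwrite("pics/w1.png",a[...,::-1])
print(proj(f,s["tool_pos"]),proj(g,s["tool_pos"]),proj(f,[[.48,.1686,0.045],[.48,.1686,0]]))
E
```

```text
[0.47474989 0.16859138 0.12128718] [ 0.70531593  0.70888574 -0.00314113 -0.00075602]
[[236.52729327 145.50874691]] [[215.71061015 215.3085911 ]] [[240.38853163 172.5719911 ]
 [241.49449711 187.9457056 ]]
```

View pics/w1.png

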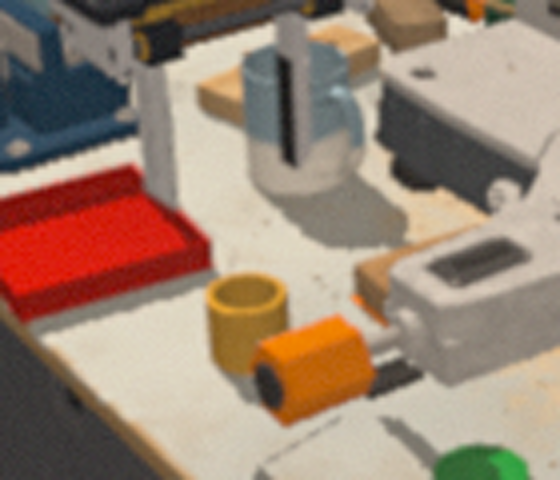

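The wide bushing stands clear at scene px ~(242,173), by the side of the orange handle. The open fingers are above it. It agrees to within 3 mm, so I go down.

Emit:
{"fn": "step_arm", "kwargs": {"deltas": [[[80,-2,4,20,0],[80,0,0,25,0],[80,0,0,25,0],[80,0,0,20,0],[80,0,0,15,0],[80,0,0,5,0],[80,0,0,0,0],[40,0,0,0,0],[40,0,0,0,0],[40,0,0,0,0],[40,0,0,0,0],[40,0,0,0,0]]]}}

```text
t: 3.8
tool_pos: [0.4814, 0.1679, 0.0161]
ee_rot: [0.707, 0.708, 0.0, 0.0]
force: [-2.1, 0.3, 10.8]
opening: 0.553
finger_force: 30.0
```

Emit:
{"fn": "step_arm", "kwargs": {"deltas": [[[40,0,0,-5,0],[40,0,0,-10,0],[40,0,0,-15,0],[40,0,0,-20,0],[40,0,0,-25,0],[40,0,0,-25,0],[40,0,0,-25,0],[40,0,0,-25,0],[40,0,0,-20,0],[40,0,0,-15,0],[40,0,0,-10,0],[40,0,0,-5,0]]]}}

```text
t: 4.8
tool_pos: [0.4814, 0.1676, 0.2171]
ee_rot: [0.707, 0.707, 0.001, 0.0]
force: [-0.8, 0.1, -3.2]
opening: 0.549
finger_force: 30.0
```

Emit:
{"fn": "step_arm", "kwargs": {"deltas": [[[40,-10,-3,0,0],[40,-20,-3,0,0],[40,-25,-3,0,0],[40,-28,-2,0,0],[40,-28,-1,0,0],[40,-28,0,0,0],[40,-28,0,0,0],[40,-28,0,0,0],[40,-28,0,0,0],[40,-28,0,0,0],[40,-28,0,0,0],[40,-28,0,0,0]]]}}

```text
t: 5.8
tool_pos: [0.4682, -0.1412, 0.2147]
ee_rot: [0.707, 0.707, -0.0, -0.001]
force: [0.9, 0.9, -2.7]
opening: 0.558
finger_force: 30.0
```

Emit:
{"fn": "step_arm", "kwargs": {"deltas": [[[40,-28,0,0,0],[40,-28,0,0,0],[40,-28,0,0,0],[40,-28,0,0,0],[40,-25,0,0,0],[40,-20,0,0,0],[40,-15,0,0,0],[40,-10,0,0,0],[40,0,0,20,0],[40,0,0,25,0],[40,0,0,25,0],[40,0,0,15,0]]]}}

```text
t: 6.8
tool_pos: [0.4682, -0.3205, 0.1276]
ee_rot: [0.707, 0.707, -0.001, -0.001]
force: [0.6, -0.1, -2.9]
opening: 0.554
finger_force: 30.0
```

```bash
python3 - <<'E'
from h import *
s=r.get_state();print(s["tool_pos"],s["ee_rot"],s["force"],s["opening"])
f=r.grab_frame("scene")
a=cv2.resize(f["color"][190:340,310:460],(600,600),interpolation=cv2.INTER_CUBIC)
cv2.imwrite("pics/g1.png",a[...,::-1])
T=s["tool_pos"]
print("grasp",proj(f,T+[0,0,.019]),"piv",proj(f,[[.468,-.322,.07],[.468,-.322,.012]]))
for a,c,rc in blobs(f,(12,90,60),(28,255,255),(330,200,410,300)): print(a,c,rc)
E
```

```text
[ 0.46820677 -0.32050799  0.12762719] [ 7.06771425e-01  7.07440240e-01 -5.43840373e-04 -1.47107579e-03] [ 0.64824546 -0.10540108 -2.85222369] 0.5537637080486308
grasp [[390.78502364 246.53536955]] piv [[385.08220244 281.51721092]
 [380.68852783 304.8033583 ]]
77.0 (331.5974025974026, 251.57575757575756) ((332.0, 252.5), (4.0, 27.0), 0.0)
988.5 (392.357612544259, 253.00910470409713) ((393.8000793457031, 252.9000244140625), (28.174455642700195, 42.0380744934082), 26.56505012512207)
```

View pics/g1.png

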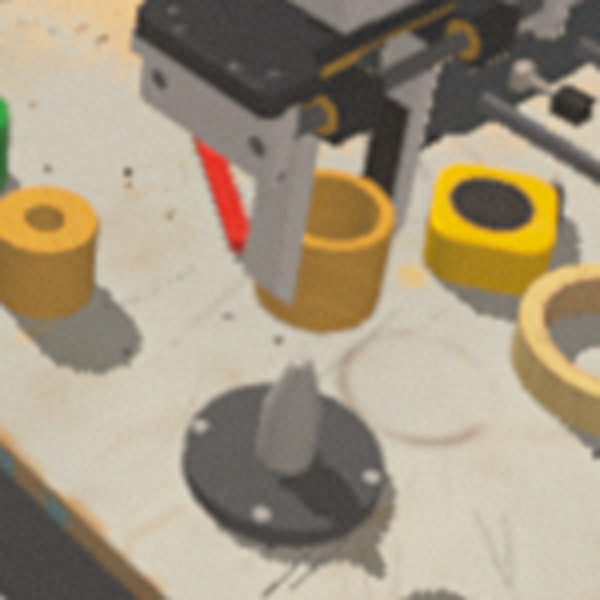

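The bushing hangs upright and open-bored; its bottom axis is at scene px ~(390,262). The pin tip at ~(385,280) is where predicted to 1 px. The bushing is aligned to ~2 mm against 7 mm of clearance, so I lower it.

Emit:
{"fn": "step_arm", "kwargs": {"deltas": [[[40,0,0,0,0],[40,0,0,10,0],[40,0,0,12,0],[40,0,0,12,0],[40,0,0,10,0],[40,0,0,10,0],[40,0,0,0,0]]]}}

```text
t: 7.43
tool_pos: [0.4688, -0.3208, 0.0744]
ee_rot: [0.707, 0.707, -0.0, -0.001]
force: [-0.5, 0.9, -2.7]
opening: 0.553
finger_force: 30.0
```

```bash
python3 - <<'E'
from h import *
f=r.grab_frame("scene")
a=cv2.resize(f["color"][210:330,330:450],(600,600),interpolation=cv2.INTER_CUBIC)
cv2.imwrite("pics/g2.png",a[...,::-1])
E
```

```text
(no output)
```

View pics/g2.png

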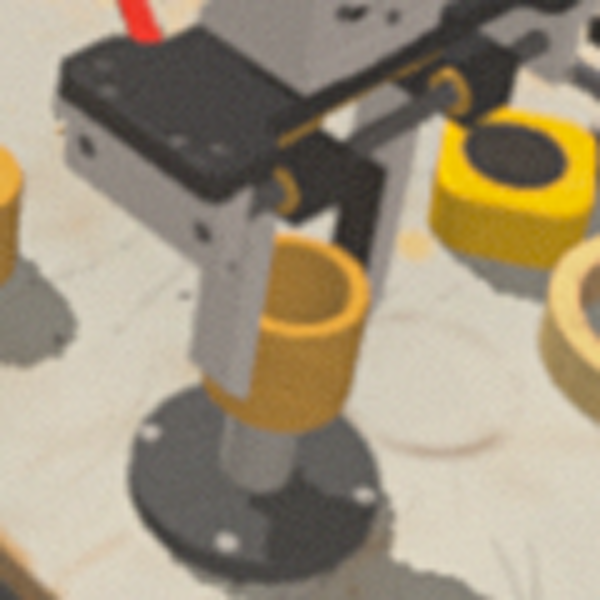

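The bushing is over the pin nose, with its bottom centre at px ~(385,290) and the pin axis ~1–2 px to the left. I continue with a small trim.

Emit:
{"fn": "step_arm", "kwargs": {"deltas": [[[40,1,-1,8,0],[40,0,-1,8,0],[40,0,0,8,0],[40,0,0,8,0],[40,0,0,6,0],[40,0,0,3,0],[40,0,0,1,0],[40,0,0,1,0],[40,0,0,0,0]]]}}

```text
t: 8.23
tool_pos: [0.4678, -0.3205, 0.0336]
ee_rot: [0.707, 0.707, -0.0, 0.0]
force: [0.2, 0.4, -3.0]
opening: 0.557
finger_force: 30.0
```

Emit:
{"fn": "step_arm", "kwargs": {"deltas": [[[40,0,0,1,0],[40,0,0,1,0],[40,0,0,1,0],[40,0,0,1,0],[40,0,0,1,0],[40,0,0,0,0],[40,0,0,0,0]]]}}

```text
t: 8.82
tool_pos: [0.4676, -0.3204, 0.0285]
ee_rot: [0.707, 0.707, -0.0, 0.0]
force: [-0.1, 0.9, -2.0]
opening: 0.555
finger_force: 30.0
```

Emit:
{"fn": "step_arm", "kwargs": {"deltas": [[[40,0,0,0.5,0],[40,0,0,0.5,0],[40,0,0,0,0],[40,0,0,0,0]]]}}

```text
t: 9.15
tool_pos: [0.4677, -0.3205, 0.0281]
ee_rot: [0.707, 0.707, 0.0, 0.0]
force: [-3.4, 1.8, 10.2]
opening: 0.554
finger_force: 30.0
```

Contact is at the expected height. I release and back off.

Emit:
{"fn": "step_arm", "kwargs": {"deltas": [[[56,0,0,0,0],[66,0,0,0,0],[80,0,0,0,0],[80,0,0,0,0],[80,0,0,0,0],[80,0,0,-10,0],[80,0,0,-15,0],[80,0,0,-25,0],[80,0,0,-25,0],[80,0,0,-25,0],[80,0,0,-20,0],[80,0,0,-10,0]]]}}

```text
t: 10.15
tool_pos: [0.4683, -0.3211, 0.1605]
ee_rot: [0.707, 0.707, 0.001, 0.001]
force: [-0.1, -0.2, 0.1]
opening: 0.854
finger_force: 0.0
```

Emit:
{"fn": "step_arm", "kwargs": {"deltas": [[[80,10,-1,0,0],[80,20,-1,0,0],[80,25,-1,0,0],[80,27,-1,0,0],[80,27,-1,0,0],[80,25,0,0,0],[80,15,0,0,0],[80,10,0,0,0],[80,3,0,0,0],[80,0,0,0,0]]]}}

```text
t: 10.98
tool_pos: [0.4623, -0.1578, 0.1571]
ee_rot: [0.706, 0.708, -0.0, -0.0]
force: [0.7, 0.8, -0.3]
opening: 0.852
finger_force: 0.0
```

```bash
python3 - <<'E'
from h import *
s=r.get_state();print(s["tool_pos"],s["force"])
f=r.grab_frame("scene");g=r.grab_frame("top")
a=np.hstack([cv2.resize(f["color"][200:340,300:440],(400,400)),cv2.resize(g["color"][180:260,390:470],(400,400))])
cv2.imwrite("pics/g3.png",a[...,::-1])
for a,c,rc in blobs(f,(12,90,60),(28,255,255),(300,230,340,275)): print("nar",a,c,ray(f,c,.0225))
for a,c,rc in blobs(f,(12,90,60),(28,255,255),(350,250,415,325)): print("wide",a,c,ray(f,c,.0345))
for a,c,rc in blobs(g,(12,90,60),(28,255,255),(410,195,460,245)): print("wideT",a,c,ray(g,c,.0345))
E
```

```text
[ 0.46231187 -0.15784851  0.15710189] [ 0.7334022   0.80436206 -0.30727783]
nar 749.5 (320.53591283077606, 252.35912830776073) [ 0.46481448 -0.15755289  0.0225    ]
wide 1004.0 (382.17413678618857, 295.4822377158034) [ 0.46870059 -0.3208733   0.0345    ]
```

View pics/g3.png

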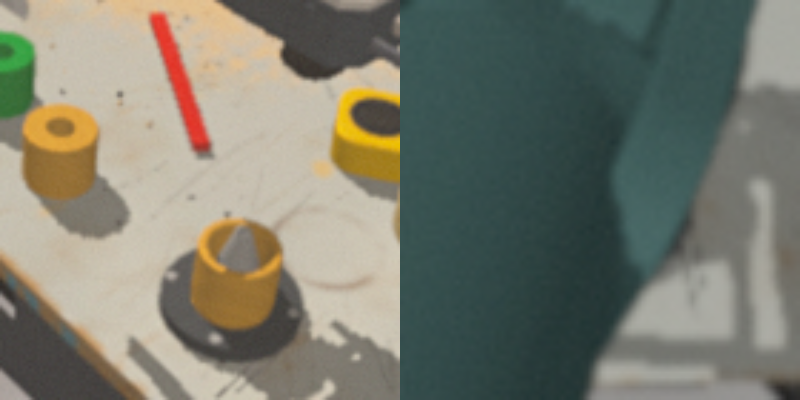

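The wide bushing sits flat on the gauge base at scene px (382,295), with the pin nose inside it. The narrow one is at (320,252) under the gripper. I grip it.

Emit:
{"fn": "step_arm", "kwargs": {"deltas": [[[80,0,1,15,0],[80,0,0,25,0],[80,0,0,30,0],[80,0,0,30,0],[80,0,0,22,0],[80,0,0,14,0],[80,0,0,6,0],[80,0,0,0,0],[40,0,0,0,0],[40,0,0,0,0],[40,0,0,0,0],[40,0,0,0,0]]]}}

```text
t: 12.08
tool_pos: [0.4641, -0.1584, 0.0162]
ee_rot: [0.707, 0.708, 0.0, 0.001]
force: [-0.2, -0.3, 0.1]
opening: 0.605
finger_force: 0.0
```

Emit:
{"fn": "step_arm", "kwargs": {"deltas": [[[40,0,0,0,0],[40,0,0,-8,0],[40,0,0,-15,0],[40,0,0,-20,0],[40,0,0,-25,0],[40,0,0,-25,0],[40,0,0,-25,0],[40,0,0,-25,0],[40,0,0,-22,0],[40,0,0,-15,0],[40,0,0,-10,0],[40,0,0,-5,0]]]}}

```text
t: 13.08
tool_pos: [0.4637, -0.1584, 0.2117]
ee_rot: [0.707, 0.707, 0.001, 0.0]
force: [0.2, -0.0, -4.4]
opening: 0.557
finger_force: 30.0
```

Emit:
{"fn": "step_arm", "kwargs": {"deltas": [[[40,10,0,0,0],[40,20,0,0,0],[40,26,0,0,0],[40,30,0,0,0],[40,30,0,0,0],[40,30,0,0,0],[40,30,0,0,0],[40,30,0,0,0],[40,30,0,0,0],[40,30,0,0,0],[40,30,0,0,0],[40,30,0,0,0]]]}}

```text
t: 14.08
tool_pos: [0.4624, 0.1689, 0.2098]
ee_rot: [0.707, 0.707, -0.001, -0.0]
force: [1.1, 0.6, -3.7]
opening: 0.56
finger_force: 30.0
```

Emit:
{"fn": "step_arm", "kwargs": {"deltas": [[[40,30,-2,0,0],[40,30,-3,0,0],[40,30,-3,0,0],[40,30,-3,0,0],[40,25,0,0,0],[40,18,0,0,0],[40,12,0,0,0],[40,5,0,10,0],[40,0,0,25,0],[40,0,0,30,0],[40,0,0,30,0],[40,0,0,25,0]]]}}

```text
t: 15.08
tool_pos: [0.4516, 0.3456, 0.0877]
ee_rot: [0.707, 0.707, -0.001, 0.0]
force: [1.0, 0.7, -4.7]
opening: 0.552
finger_force: 30.0
```

```bash
python3 - <<'E'
from h import *
s=r.get_state();print(s["tool_pos"],s["force"])
f=r.grab_frame("scene")
a=cv2.resize(f["color"][80:200,140:280],(700,600),interpolation=cv2.INTER_CUBIC)
cv2.imwrite("pics/t1.png",a[...,::-1]);print(proj(f,s["tool_pos"]*[1,1,0]+[0,0,.004]),proj(f,[[.453+a,.35+b,.022] for a,b in((-.07,-.07),(-.07,.07),(.07,.07),(.07,-.07))]))
E
```

```text
[0.45157485 0.34562195 0.08772868] [ 0.95278455  0.73505501 -4.72885582]
[[199.18003528 162.30706596]] [[186.26218161 174.26460962]
 [164.62779863 153.7102933 ]
 [208.70949015 139.66117538]
 [233.01472715 158.10148893]]
```

View pics/t1.png

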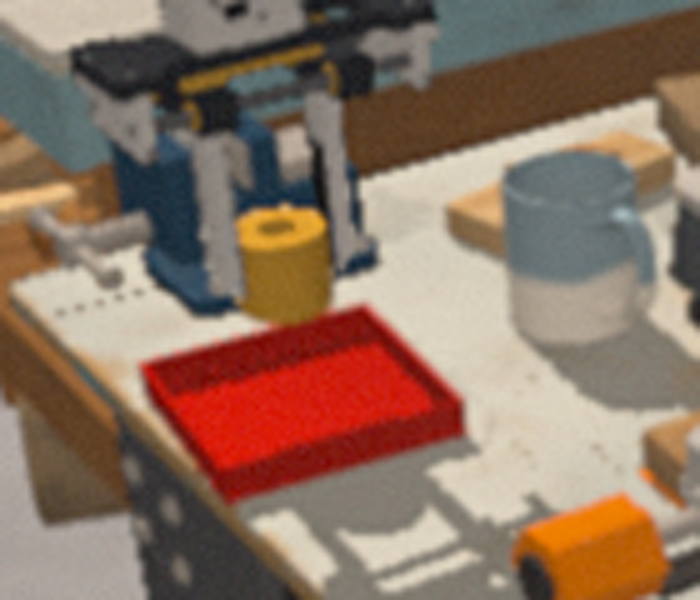

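The narrow bushing is held upright above the tray; tray rim corners are at crop (145,368), (365,308), (462,400), (231,475), so the tray centre is near y = 0.344. The spot is good, so I lower it.

Emit:
{"fn": "step_arm", "kwargs": {"deltas": [[[40,0,0,10,0],[40,-1,0,15,0],[40,0,0,15,0],[40,0,0,10,0],[40,0,0,6,0],[40,0,0,3,0],[40,0,0,1,0],[40,0,0,1,0],[40,0,0,0,0]]]}}

```text
t: 15.88
tool_pos: [0.4523, 0.3468, 0.03]
ee_rot: [0.707, 0.707, 0.0, 0.0]
force: [0.4, 0.1, -4.1]
opening: 0.555
finger_force: 30.0
```

Emit:
{"fn": "step_arm", "kwargs": {"deltas": [[[40,0,0,2,0],[40,0,0,2,0],[40,0,0,2,0],[40,0,0,1,0],[40,0,0,1,0],[40,0,0,1,0],[40,0,0,0.5,0],[40,0,0,0,0],[40,0,0,0,0]]]}}

```text
t: 16.63
tool_pos: [0.452, 0.3466, 0.0201]
ee_rot: [0.707, 0.707, -0.0, -0.0]
force: [-2.0, -1.6, 1.7]
opening: 0.555
finger_force: 30.0
```

Emit:
{"fn": "step_arm", "kwargs": {"deltas": [[[56,0,0,0.3,0],[70,0,0,0,0],[70,0,0,0,0],[70,0,0,0,0],[70,0,0,-5,0],[70,0,0,-15,0],[70,0,0,-25,0],[70,0,0,-30,0],[70,0,0,-30,0],[70,0,0,-25,0],[70,0,0,-15,0],[70,0,0,0,0]]]}}

```text
t: 17.63
tool_pos: [0.4533, 0.3475, 0.1683]
ee_rot: [0.707, 0.707, 0.003, -0.0]
force: [-0.7, 0.3, 0.2]
opening: 0.743
finger_force: 0.0
```

```bash
python3 - <<'E'
from h import *
s=r.get_state();print(s["tool_pos"],s["force"],s["t"])
f=r.grab_frame("scene")
cv2.imwrite("pics/end.png",f["color"][...,::-1])
E
```

```text
[0.45332426 0.34748138 0.16830277] [-0.65388702  0.32489066  0.16013412] 17.6333
```

View pics/end.png

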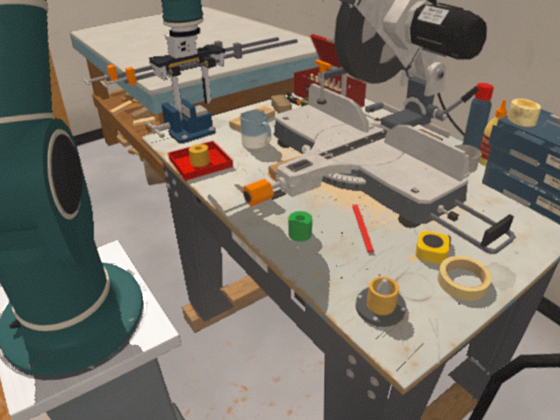

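The narrow bushing stands upright in the tray at (199,154), the wide one sits on the gauge at (382,295), and the gripper is clear of both. I hand the job in.

```bash
python3 -c "
from plant import r
print(r.finish_job())"
```

```text
the job is handed in; nothing more can be done
None
```

The wide bushing sits flat on the gauge base over the pin, the narrow one stands upright in the red tray, and the job was handed in at 17.7 s; no verdict was returned.

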